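# Close the filling crocks with their own lids

## Robot

A 6-joint arm with a two-finger parallel gripper is mounted at the origin on the work surface. World frame = base frame: x ahead of the robot, y to its left, z up, the work surface at z = 0. Lengths are in m, angles in rad, forces in N, time in s.
With the tool pointing down it reaches from about 0.375 to 0.825 m from the base axis. Payload 5.5 kg.
Tool frame: the origin (TCP) lies on the mounting face of the last link; the fingertips stand 173 mm ahead of it and the grasp point (between the pads) lies 155 mm ahead of it; y points along the fingers, z is the direction in which the jaws open and shut, and the axes are right-handed (so a half turn about y gives the same grasp; the last joint's range is limited). The gripper opens to 85 mm and grips with 20 to 120 N. Pads are 22 mm wide; open, the fingers measure 114 mm over their backs; the gripper's body (76 mm by 85 mm) begins 54 mm behind the grasp point. The pads swing forward as they close: fully open they stand 13 mm farther back than shut.
Start: joints at [-1.216, 0.314, -0.047, 1.21, 0, 1.571], TCP at [0.208, -0.563, 0.405] pointing down, gripper open.
Joint ranges: [-2.67, 2.67], [-0.69, 1.73], [-1.03, 1.25], [-2.08, 2.16], [-1.42, 1.45], [-3.14, 3.14]. Speed limits (rad/s): [2.39, 2.39, 3.01, 3.14, 3.14, 3.14].

## Interface

Orientations are given as a unit quaternion [w, x, y, z].
In Python, from bench import env, imaging gives the robot as it stands.
- The arm moves only by the shell command python3 -m pendant 'ROWS' [FORCE]. ROWS is JSON, a list of rows, each a list of 7 numbers: the shift along the world's x, y, z in m, then the turn, a rotation vector about the world's x, y, z in degrees, then the finger opening in m, from 0 to 0.0854. A call has 1 to 10 rows; each row is the pose to reach, as a shift and turn from the pose measured when the call began; what a row does not reach only later rows make up. A row lasts 1/10 s, in which the tool goes at most 50 mm and 8.59 degrees, less where a joint would pass 70% of its speed; a pose out of reach is approached as far as the arm can. A call with a gripper value outside its range is refused whole. The fingers move at their own pace and stop on an object; FORCE is the grip in N (left out, the last holds). Time passes only in rows, so rows that repeat a pose let the fingers close. It gives the time, the measured TCP pose, the force and the opening at its end, in the units of the state.
- env.sense(): the state, without advancing time (a new reading comes with each control period).
- imaging.grab_frame(name): name is "scene" or "top"; returns the picture (400x640x3 uint8, blue, green, red); there is no depth.
- imaging.camera_info(name): a dict with "intrinsics" (3x3 intrinsics, pixels), "rvec" (rotation vector, rad) and "tvec" (3), from world to camera coordinates, as OpenCV has them. Camera axes: x right, y down, z forward; pixel columns grow to the right and rows downward; lengths in m; the calibration is good to about 2 mm. A picture is of the moment at which its call begins. camera_info takes no time and is no camera call.
- env.close_job(): hands the job in, once; it reports no verdict.
The state is a dict: "clock": time; "joint_positions": joint angles; "joint_velocities": joint speeds; "joint_torque": joint torques, N m; "eef_pos": TCP position; "tool_rot": TCP orientation; "ft_force": force on the tool from outside, world axes, zero at the start; "ft_torque": the same for the moment, N m; "width": finger opening in m.
Only numpy, scipy, OpenCV 4.12 (cv2) and the standard library are available. Lean on these libraries where they do the work, as an engineer would, in place of code of your own. Each camera call takes 0.05 s, during which the arm holds its last target.

## Task

Close up the rice-cake counter for the night: put on each of the three crocks the lid of its own colour (red on red, green on green, yellow on yellow), knob up and sitting flat and fully home on the rim. Leave the crocks standing where they are, and do not disturb the spare blue lid, the wooden stamp or the steel shaker.

Things in the scene. Friction and masses are not known exactly. Their poses are not given: they have to be found in the camera images.
- lid_red_mid (a point): Red lid, knob up on the counter: plate 82 mm across, 8 mm thick; upright round pale-wood knob 24 mm across, 34 mm tall; plug beneath 6 mm deep, 46 mm across tapering to 40. 48 mm tall in all, about 60 g. The point is on the axis half-way up: 24 mm above the plug's foot, 10 mm above the plate's top, 18 mm above its underside; z up out of the knob. Belongs on the red crock.
- crock_red_mid (a point): Red glazed crock, empty, upright, loose, about 350 g: 70 mm across, 60 mm tall, open mouth 62 mm across, rim 4 mm thick. The point is on the axis half-way up, 30 mm below the rim; z up. A lid's plug drops into the mouth with 8 mm to spare all round and its plate rests on the rim; the lid's point is then 48 mm above this one.
- lid_green_mid (a point): Green lid, knob up on the counter: plate 82 mm across, 8 mm thick; upright round pale-wood knob 24 mm across, 34 mm tall; plug beneath 6 mm deep, 46 mm across tapering to 40. 48 mm tall in all, about 60 g. The point is on the axis half-way up: 24 mm above the plug's foot, 10 mm above the plate's top, 18 mm above its underside; z up out of the knob. Belongs on the green crock.
- crock_green_mid (a point): Green glazed crock, empty, upright, loose, about 350 g: 70 mm across, 60 mm tall, open mouth 62 mm across, rim 4 mm thick. The point is on the axis half-way up, 30 mm below the rim; z up. A lid's plug drops into the mouth with 8 mm to spare all round and its plate rests on the rim; the lid's point is then 48 mm above this one.
- lid_yellow_mid (a point): Yellow lid, knob up on the counter: plate 82 mm across, 8 mm thick; upright round pale-wood knob 24 mm across, 34 mm tall; plug beneath 6 mm deep, 46 mm across tapering to 40. 48 mm tall in all, about 60 g. The point is on the axis half-way up: 24 mm above the plug's foot, 10 mm above the plate's top, 18 mm above its underside; z up out of the knob. Belongs on the yellow crock.
- crock_yellow_mid (a point): Yellow glazed crock, empty, upright, loose, about 350 g: 70 mm across, 60 mm tall, open mouth 62 mm across, rim 4 mm thick. The point is on the axis half-way up, 30 mm below the rim; z up. A lid's plug drops into the mouth with 8 mm to spare all round and its plate rests on the rim; the lid's point is then 48 mm above this one.
- lid_blue_mid (a point): Blue lid, knob up on the counter: plate 82 mm across, 8 mm thick; upright round pale-wood knob 24 mm across, 34 mm tall; plug beneath 6 mm deep, 46 mm across tapering to 40. 48 mm tall in all, about 60 g. The point is on the axis half-way up: 24 mm above the plug's foot, 10 mm above the plate's top, 18 mm above its underside; z up out of the knob. It is a spare: no crock here is blue. To be left alone.
- stamp_mid (a point): Dark wooden rice-cake stamp standing on its round face, to be left alone: base 52 mm across and 22 mm tall with an upright round handle 26 mm across, 58 mm tall in all. The point is on the axis half-way up. All things listed stand mixed about the counter, their centres at least about 120 mm apart.
- shaker_mid (a point): Steel flour shaker with a dark perforated cap, to be left alone: upright cylinder 53 mm across and 67 mm tall. The point is on the axis half-way up.

How it is judged:
By the outcome, as a careful person would: the job done as asked, in the order asked, and still so for the second after the job is handed in, with the robot touching nothing.
It also fails if it takes over 88 s, if anything falls off the work surface, if the arm or the gripper's body presses on something with over 40 N, if the wrist force passes 120 N, or if a joint passes its speed limit or range.

## Working session

There is one attempt and no reset: what is moved stays moved. The work goes in short steps, Python scripts to look and compute and a shell command to move; the robot and the scene stay as the last step left them, time stands still between calls to the robot, and variables do not carry over. Pictures are saved under pics/ and viewed, and the job is handed in when it is done.

```bash
ls; mkdir -p pics; python3 - <<'E'
from bench import env, imaging
import cv2, numpy as np
for n in ("scene","top"):
    cv2.imwrite(f"pics/{n}0.png", imaging.grab_frame(n)); i=imaging.camera_info(n)
    R=cv2.Rodrigues(np.array(i["rvec"],float))[0]; print(n,i["intrinsics"],(-R.T@np.array(i["tvec"]).ravel()).round(3),R.round(2).tolist())
s=env.sense()
for k in s: print(k,np.round(s[k],3))
E
```

```text
pics
scene [[435.19649601   0.         321.35288851]
 [  0.         435.19649601 195.76548962]
 [  0.           0.           1.        ]] [1.527 0.462 0.764] [[-0.41, 0.91, -0.02], [0.5, 0.2, -0.84], [-0.77, -0.35, -0.54]]
top [[381.44538566   0.         319.39652697]
 [  0.         381.44538566 197.49223895]
 [  0.           0.           1.        ]] [ 0.41  -0.006  1.183] [[-0.01, -1.0, -0.01], [-1.0, 0.01, -0.08], [0.08, 0.01, -1.0]]
clock 0.1
joint_positions [-1.216  0.314 -0.048  1.21   0.     1.571]
joint_velocities [ 0.    -0.     0.001  0.001  0.     0.001]
joint_torque [ 0.0000e+00 -5.4077e+01  3.4054e+01  1.1000e-02  0.0000e+00  0.0000e+00]
eef_pos [ 0.208 -0.562  0.404]
tool_rot [ 0.125 -0.125  0.697 -0.695]
ft_force [-0.814  0.063 -1.281]
ft_torque [ 0.    -0.005  0.035]
width 0.086
```

View pics/top0.png

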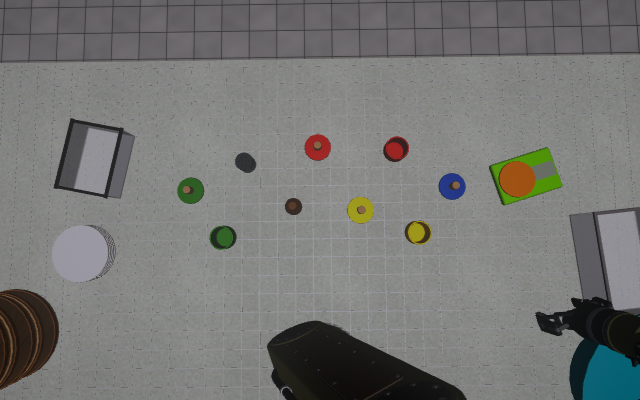

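View pics/scene0.png

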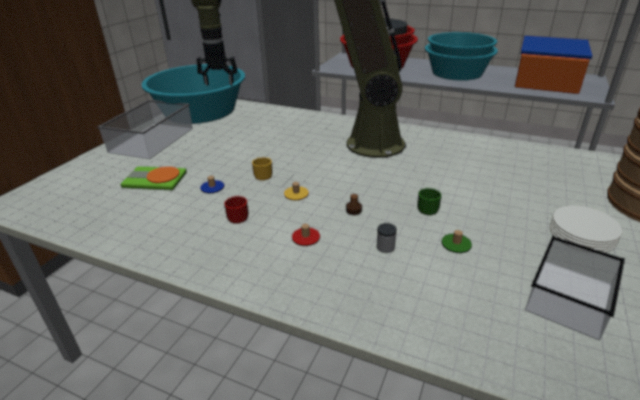

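```bash
cat > h.py <<'E'
from bench import env, imaging
import cv2, numpy as np
from scipy.optimize import least_squares
HUE={"red":[(0,8),(172,180)],"green":[(45,80)],"yellow":[(22,35)],"blue":[(105,130)]}
def cam(n):
    i=imaging.camera_info(n); return np.array(i["intrinsics"],float),cv2.Rodrigues(np.array(i["rvec"],float))[0],np.array(i["tvec"],float).ravel()
def plane(c,px,z):
    K,R,t=c; px=np.atleast_2d(px).astype(float)
    d=np.c_[px,np.ones(len(px))]@np.linalg.inv(K).T@R; o=-R.T@t
    return (o+d*((z-o[2])/d[:,2])[:,None])[:,:2]
def mask(im,col,smin=110,vmin=25):
    h=cv2.cvtColor(im,cv2.COLOR_BGR2HSV); m=np.zeros(im.shape[:2],np.uint8)
    for a,b in HUE[col]: m|=cv2.inRange(h,(a,smin,vmin),(b,255,255))
    return m
def blobs(m,amin=80,amax=3000):
    cs,_=cv2.findContours(m,cv2.RETR_EXTERNAL,cv2.CHAIN_APPROX_NONE)
    return [c for c in cs if amin<cv2.contourArea(c)<amax]
def circ(P,r=None):
    f=lambda p:np.hypot(P[:,0]-p[0],P[:,1]-p[1])-(p[2] if r is None else r)
    s=least_squares(f,[*P.mean(0),.04] if r is None else P.mean(0),loss="soft_l1",f_scale=.002)
    return s.x,np.sqrt(np.mean(s.fun**2))
E
python3 - <<'E'
from h import *
im=imaging.grab_frame("top"); c=cam("top"); o=-c[1].T@c[2]
for col in HUE:
    for b in blobs(cv2.morphologyEx(mask(im,col),cv2.MORPH_CLOSE,np.ones((3,3)))):
        p=b[:,0]; x,y,w,h=cv2.boundingRect(b)
        P=plane(c,p,.014); l=circ(P)
        Q=plane(c,p,.06); d=Q-Q.mean(0); u=Q.mean(0)-o[:2]; Qo=Q[d@u>0]; k=circ(Qo)
        print(col,(x,y,w,h),"lid",l[0].round(4),l[1].round(4),"crock",k[0].round(4),k[1].round(4), circ(Q)[0].round(4))
v=cv2.resize(im[120:260,160:480],None,fx=2.5,fy=2.5,interpolation=cv2.INTER_CUBIC); cv2.imwrite("pics/crop1.png",v)
E
```

```text
red (385, 136, 24, 24) lid [ 0.6547 -0.2377  0.0356] 0.0009 crock [ 0.6452 -0.2288  0.0341] 0.0007 [ 0.6451 -0.2286  0.0342]
red (305, 134, 26, 26) lid [0.6604 0.0082 0.0393] 0.0009 crock [0.6514 0.0078 0.037 ] 0.0008 [0.6505 0.0077 0.0377]
green (210, 226, 23, 24) lid [0.3839 0.3057 0.0344] 0.0008 crock [0.3847 0.2931 0.0333] 0.0009 [0.3849 0.2934 0.033 ]
green (178, 178, 25, 26) lid [0.5295 0.4028 0.0385] 0.0008 crock [0.5248 0.3865 0.0371] 0.0007 [0.5248 0.3868 0.037 ]
green (489, 148, 73, 57) lid [ 0.5617 -0.6299  0.0951] 0.0169 crock [ 0.5662 -0.6407  0.0643] 0.0067 [ 0.5557 -0.6053  0.0914]
yellow (407, 221, 25, 24) lid [ 0.3921 -0.2991  0.0357] 0.0012 crock [ 0.393  -0.2883  0.0339] 0.0007 [ 0.3928 -0.2876  0.0343]
yellow (347, 197, 27, 27) lid [ 0.4635 -0.1211  0.0397] 0.0009 crock [ 0.4615 -0.1171  0.0377] 0.0007 [ 0.4614 -0.1166  0.0381]
blue (439, 173, 27, 27) lid [ 0.5331 -0.4037  0.0395] 0.0009 crock [ 0.5283 -0.3879  0.038 ] 0.0009 [ 0.5283 -0.3881  0.0379]
```

View pics/crop1.png

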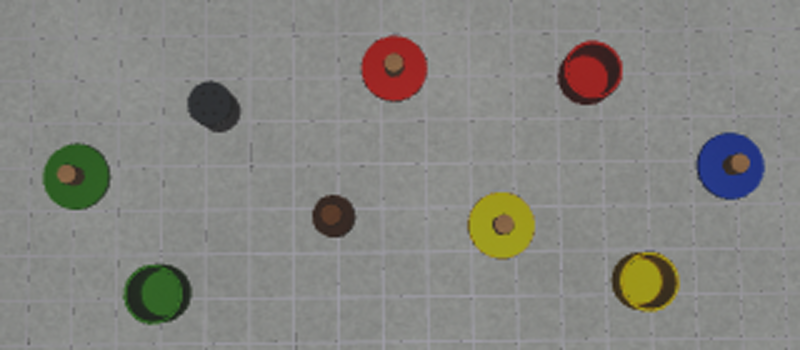

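```bash
python3 -m pendant '[[0.452,0.57,0,0,0,70,0.085],[0.452,0.57,0,0,0,70,0.085],[0.452,0.57,0,0,0,70,0.085],[0.452,0.57,0,0,0,70,0.085],[0.452,0.57,0,0,0,70,0.085],[0.452,0.57,0,0,0,70,0.085],[0.452,0.57,0,0,0,70,0.085],[0.452,0.57,0,0,0,70,0.085],[0.452,0.57,0,0,0,70,0.085],[0.452,0.57,0,0,0,70,0.085]]' 40
cat > st.py <<'E'
from h import *
import sys
from scipy.spatial.transform import Rotation as Ro
s=env.sense(); q=s["tool_rot"]; R=Ro.from_quat([q[1],q[2],q[3],q[0]]).as_matrix()
p=np.array(s["eef_pos"])
print("t",round(float(s["clock"]),2),"p",p.round(4),"grasp",(p+.155*R[:,1]).round(4),"y",R[:,1].round(3),"z",R[:,2].round(3),"q",np.round(s["joint_positions"],2),"F",np.round(s["ft_force"],1),"w",np.round(s["width"],4))
if len(sys.argv)>3: print("shift", (np.array(list(map(float,sys.argv[1:4])))-p).round(4))
E
python3 st.py 0.6604 0.0082 0.192
```

```text
clock: 1.15
eef_pos: [0.5199, -0.1689, 0.4042]
tool_rot: [-0.501, 0.502, -0.499, 0.498]
ft_force: [0.7, -1.5, 0.7]
width: 0.0848
t 1.15 p [ 0.5199 -0.1689  0.4042] grasp [ 0.5196 -0.1689  0.2492] y [-0.001 -0.    -1.   ] z [ 1.     0.006 -0.001] q [-0.31  0.21 -0.18  1.18 -0.    1.25] F [ 0.7 -1.5  0.7] w 0.0848
shift [ 0.1405  0.1771 -0.2122]
```

```bash
python3 -m pendant '[[0.1405,0.177,0,0,0,0,0.085],[0.1405,0.177,0,0,0,0,0.085],[0.1405,0.177,0,0,0,0,0.085],[0.1405,0.177,0,0,0,0,0.085],[0.1405,0.177,0,0,0,0,0.085],[0.1405,0.177,-0.05,0,0,0,0.085],[0.1405,0.177,-0.10,0,0,0,0.085],[0.1405,0.177,-0.13,0,0,0,0.085],[0.1405,0.177,-0.13,0,0,0,0.085],[0.1405,0.177,-0.13,0,0,0,0.085]]' 40
python3 st.py 0.6604 0.0082 0.192
python3 - <<'E'
from h import *
cv2.imwrite("pics/s2.png",cv2.resize(imaging.grab_frame("scene")[150:290,200:480],None,fx=2.5,fy=2.5))
E
```

```text
clock: 2.15
eef_pos: [0.6603, 0.0081, 0.2744]
tool_rot: [-0.501, 0.502, -0.499, 0.498]
ft_force: [-0.2, 0.5, -0.0]
width: 0.0854
t 2.15 p [0.6603 0.0081 0.2744] grasp [0.6599 0.0081 0.1194] y [-0.002 -0.    -1.   ] z [ 1.     0.006 -0.002] q [ 0.01  0.5  -0.08  1.   -0.    1.58] F [-0.2  0.5 -0. ] w 0.0854
shift [ 0.0001  0.0001 -0.0824]
```

View pics/s2.png

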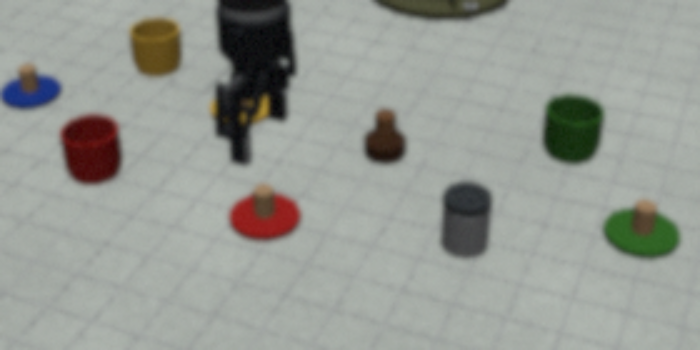

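```bash
python3 - <<'E'
from h import *
im=imaging.grab_frame("scene"); c=cam("scene")
for col,r in (("red",1),("green",1),("yellow",1)):
    for b in blobs(cv2.morphologyEx(mask(im,col,100),cv2.MORPH_CLOSE,np.ones((3,3))),60,1500):
        p=b[:,0]; x,y,w,h=cv2.boundingRect(b)
        l=circ(plane(c,p,.014)); 
        print(col,(x,y,w,h),"lid",l[0].round(4),l[1].round(4))
E
```

```text
red (292, 228, 28, 18) lid [0.6635 0.0124 0.0375] 0.0112
red (225, 197, 23, 26) lid [ 0.6177 -0.2477  0.0582] 0.0152
red (340, 26, 52, 33) lid [-1.5515 -0.6381  0.2644] 0.0944
green (442, 235, 29, 17) lid [0.5342 0.4047 0.0353] 0.0112
green (419, 189, 21, 25) lid [0.3513 0.2895 0.0566] 0.015
green (121, 168, 65, 22) lid [ 0.5461 -0.6297  0.0895] 0.0186
yellow (295, 187, 14, 12) lid [ 0.4623 -0.1006  0.0226] 0.0083
```

```bash
python3 -m pendant '[[0,0,-0.03,0,0,0,0.085],[0,0,-0.06,0,0,0,0.085],[0,0,-0.082,0,0,0,0.085],[0,0,-0.082,0,0,0,0.085],[0,0,-0.082,0,0,0,0.06],[0,0,-0.082,0,0,0,0.04],[0,0,-0.082,0,0,0,0.01],[0,0,-0.082,0,0,0,0.01],[0,0,-0.082,0,0,0,0.01],[0,0,-0.082,0,0,0,0.01]]' 40
python3 st.py
```

```text
clock: 3.25
eef_pos: [0.662, 0.0081, 0.1961]
tool_rot: [0.503, -0.501, 0.497, -0.5]
ft_force: [-0.8, 0.3, 6.9]
width: 0.0228
t 3.25 p [0.662  0.0081 0.1961] grasp [0.6627 0.0081 0.0411] y [ 0.004 -0.    -1.   ] z [1.    0.006 0.004] q [ 0.01  0.57 -0.16  0.84 -0.    1.58] F [-0.8  0.3  6.9] w 0.0228
```

```bash
python3 -m pendant '[[0,0,0,0,0,0,0.01],[0,0,0,0,0,0,0.01],[0,0,0.01,0,0,0,0.01],[0,0,0.03,0,0,0,0.01],[0,0,0.06,0,0,0,0.01],[0,0,0.10,0,0,0,0.01],[0,0,0.10,0,0,0,0.01]]' 40
python3 st.py 0.6452 -0.2288 0.3
python3 - <<'E'
from h import *
cv2.imwrite("pics/s3.png",cv2.resize(imaging.grab_frame("scene")[120:260,200:480],None,fx=2.5,fy=2.5))
E
```

```text
clock: 3.95
eef_pos: [0.6643, 0.0081, 0.303]
tool_rot: [0.505, -0.498, 0.495, -0.502]
ft_force: [0.2, 0.4, -0.1]
width: 0.0231
t 3.95 p [0.6643 0.0081 0.303 ] grasp [0.6665 0.0081 0.148 ] y [ 0.014  0.    -1.   ] z [1.    0.006 0.014] q [ 0.01  0.48 -0.04  1.04 -0.    1.58] F [ 0.2  0.4 -0.1] w 0.0231
shift [-0.0191 -0.2369 -0.003 ]
```

View pics/s3.png

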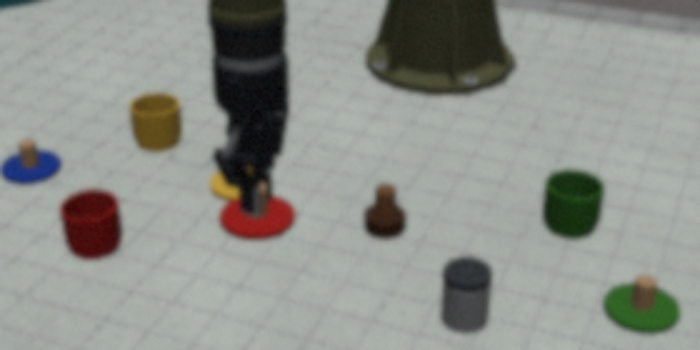

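```bash
python3 -m pendant '[[0,-0.04,0,0,0.8,0,0.01],[-0.01,-0.08,0,0,0.8,0,0.01],[-0.01,-0.12,0,0,0.8,0,0.01],[-0.019,-0.16,0,0,0.8,0,0.01],[-0.019,-0.20,0,0,0.8,0,0.01],[-0.019,-0.23,0,0,0.8,0,0.01],[-0.019,-0.237,0,0,0.8,0,0.01],[-0.019,-0.237,0,0,0.8,0,0.01],[-0.019,-0.237,0,0,0.8,0,0.01]]' 40
python3 st.py 0.6452 -0.2288 0.25
python3 - <<'E'
from h import *
a=imaging.grab_frame("scene");b=imaging.grab_frame("top")
cv2.imwrite("pics/s4.png",np.hstack([cv2.resize(a[140:260,170:300],(400,369)),cv2.resize(b[100:220,330:460],(400,369))]))
c=cam("scene")
E
```

```text
clock: 4.9
eef_pos: [0.6443, -0.2281, 0.2996]
tool_rot: [-0.501, 0.502, -0.5, 0.497]
ft_force: [0.3, -0.1, 0.4]
width: 0.0231
t 4.9 p [ 0.6443 -0.2281  0.2996] grasp [ 0.6437 -0.2279  0.1446] y [-0.004  0.001 -1.   ] z [ 1.     0.007 -0.004] q [-0.34  0.53  0.03  1.08 -0.    1.22] F [ 0.3 -0.1  0.4] w 0.0231
shift [ 0.0009 -0.0007 -0.0496]
```

View pics/s4.png

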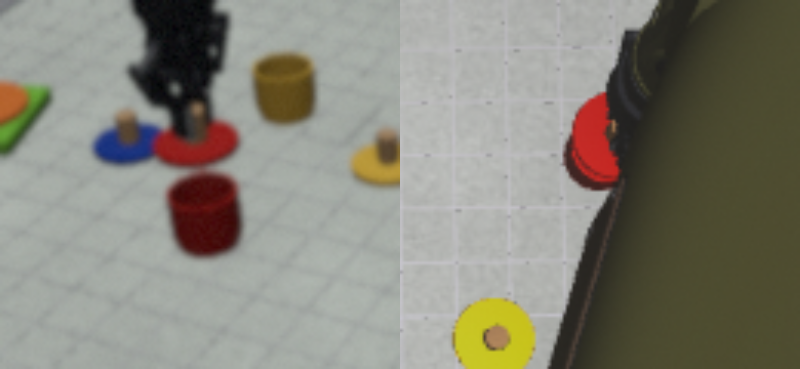

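```bash
python3 - <<'E'
from h import *
c=cam("scene")
for P in ([.6437,-.2279,.117],[.6452,-.2288,.06]):
    q=c[1]@np.array(P)+c[2]; q=c[0]@(q/q[2]); print(P,((q[:2]-[170,140])*400/130).round(1))
E
python3 -m pendant '[[0.001,-0.001,-0.02,0,0,0,0.01],[0.001,-0.001,-0.035,0,0,0,0.01],[0.001,-0.001,-0.042,0,0,0,0.01],[0.001,-0.001,-0.046,0,0,0,0.01],[0.001,-0.001,-0.047,0,0,0,0.01],[0.001,-0.001,-0.047,0,0,0,0.01]]' 40
python3 st.py 0.6452 -0.2288 0.25
```

```text
[0.6437, -0.2279, 0.117] [193.  138.1]
[0.6452, -0.2288, 0.06] [199.  189.1]
clock: 5.6
eef_pos: [0.6457, -0.2285, 0.2533]
tool_rot: [-0.501, 0.503, -0.499, 0.497]
ft_force: [-0.6, -0.0, 0.0]
width: 0.0229
t 5.6 p [ 0.6457 -0.2285  0.2533] grasp [ 0.6452 -0.2284  0.0983] y [-0.003  0.001 -1.   ] z [ 1.     0.008 -0.003] q [-0.34  0.56 -0.03  0.99 -0.    1.22] F [-0.6 -0.   0. ] w 0.0229
shift [-0.0005 -0.0003 -0.0033]
```

```bash
python3 -m pendant '[[0,0,-0.001,0,0,0,0.01],[0,0,-0.002,0,0,0,0.01],[0,0,-0.003,0,0,0,0.01],[0,0,-0.003,0,0,0,0.01]]' 40; python3 -m pendant '[[0,0,-0.0015,0,0,0,0.01],[0,0,-0.0015,0,0,0,0.01]]' 40
python3 st.py
python3 - <<'E'
from h import *
a=imaging.grab_frame("scene")
cv2.imwrite("pics/s5.png",cv2.resize(a[160:240,180:280],(700,560)))
E
```

```text
clock: 6.0
eef_pos: [0.6458, -0.2286, 0.2504]
tool_rot: [-0.501, 0.503, -0.499, 0.497]
ft_force: [0.4, -0.2, -0.4]
width: 0.0227
clock: 6.2
eef_pos: [0.6459, -0.2286, 0.2502]
tool_rot: [-0.501, 0.502, -0.499, 0.498]
ft_force: [-3.5, 1.0, 6.2]
width: 0.0229
t 6.2 p [ 0.6459 -0.2286  0.2502] grasp [ 0.6456 -0.2286  0.0952] y [-0.002  0.    -1.   ] z [ 1.     0.008 -0.002] q [-0.34  0.56 -0.03  0.98 -0.    1.22] F [-3.5  1.   6.2] w 0.0229
```

View pics/s5.png

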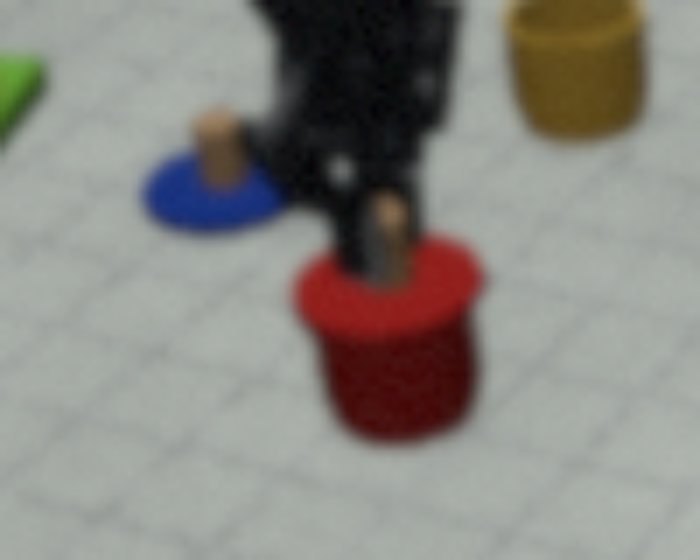

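```bash
python3 -m pendant '[[0,0,0.0005,0,0,0,0.04],[0,0,0.0005,0,0,0,0.06],[0,0,0.0005,0,0,0,0.06],[0,0,0.001,0,0,0,0.06],[0,0,0.02,0,0,0,0.07],[0,0,0.05,0,0,0,0.085],[0,0,0.09,0,0,0,0.085],[0,0,0.13,0,0,0,0.085],[0,0,0.13,0,0,0,0.085]]' 40
python3 st.py 0.5295 0.4028 0.28
python3 - <<'E'
from h import *
a=imaging.grab_frame("scene")
cv2.imwrite("pics/s6.png",cv2.resize(a[160:240,180:280],(700,560)))
E
```

```text
clock: 7.15
eef_pos: [0.6475, -0.2292, 0.3871]
tool_rot: [0.503, -0.501, 0.495, -0.501]
ft_force: [0.9, -0.5, 0.7]
width: 0.085
t 7.15 p [ 0.6475 -0.2292  0.3871] grasp [ 0.6486 -0.2297  0.2321] y [ 0.008 -0.003 -1.   ] z [1.    0.008 0.008] q [-0.34  0.48  0.16  1.24 -0.    1.22] F [ 0.9 -0.5  0.7] w 0.085
shift [-0.118   0.632  -0.1071]
```

View pics/s6.png

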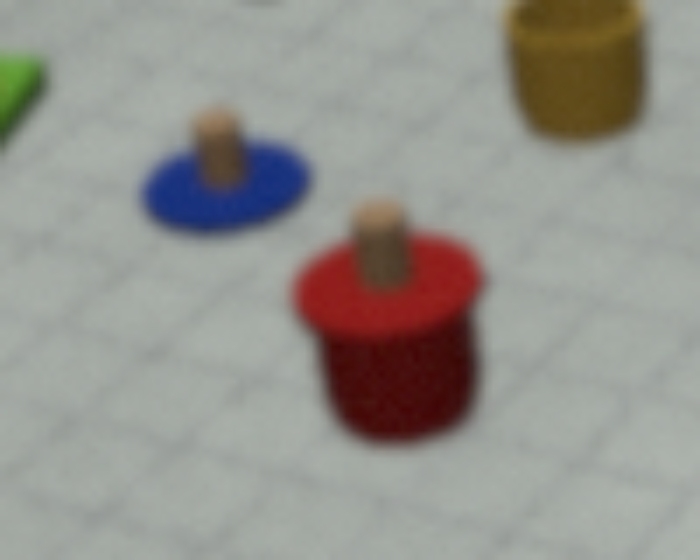

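```bash
python3 -m pendant '[[-0.118,0.632,0,0.2,0.5,0,0.085],[-0.118,0.632,0,0.2,0.5,0,0.085],[-0.118,0.632,0,0.2,0.5,0,0.085],[-0.118,0.632,0,0.2,0.5,0,0.085],[-0.118,0.632,0,0.2,0.5,0,0.085],[-0.118,0.632,0,0.2,0.5,0,0.085],[-0.118,0.632,0,0.2,0.5,0,0.085],[-0.118,0.632,0,0.2,0.5,0,0.085],[-0.118,0.632,0,0.2,0.5,0,0.085],[-0.118,0.632,0,0.2,0.5,0,0.085]]'
python3 st.py 0.5295 0.4028 0.28
```

```text
clock: 8.2
eef_pos: [0.5537, 0.2647, 0.3816]
tool_rot: [-0.5, 0.503, -0.5, 0.496]
ft_force: [-0.1, -0.2, 0.3]
width: 0.0851
t 8.2 p [0.5537 0.2647 0.3816] grasp [0.5527 0.2648 0.2266] y [-0.006  0.    -1.   ] z [ 1.     0.008 -0.006] q [ 0.45  0.35 -0.05  1.18  0.    2.01] F [-0.1 -0.2  0.3] w 0.0851
shift [-0.0242  0.1381 -0.1016]
```

```bash
python3 -m pendant '[[-0.024,0.138,0,0,-0.3,0,0.085],[-0.024,0.138,0,0,-0.3,0,0.085],[-0.024,0.138,0,0,-0.3,0,0.085],[-0.024,0.138,-0.04,0,-0.3,0,0.085],[-0.024,0.138,-0.08,0,-0.3,0,0.085],[-0.024,0.138,-0.10,0,-0.3,0,0.085],[-0.024,0.138,-0.10,0,-0.3,0,0.085],[-0.024,0.138,-0.10,0,-0.3,0,0.085]]'
python3 st.py 0.5295 0.4028 0.194
python3 - <<'E'
from h import *
cv2.imwrite("pics/s7.png",cv2.resize(imaging.grab_frame("scene")[160:280,380:520],(700,600)))
E
```

```text
clock: 9.0
eef_pos: [0.5294, 0.4025, 0.2808]
tool_rot: [-0.501, 0.503, -0.499, 0.498]
ft_force: [-0.2, 0.7, 0.2]
width: 0.0848
t 9.0 p [0.5294 0.4025 0.2808] grasp [0.529  0.4024 0.1258] y [-0.003 -0.001 -1.   ] z [ 1.     0.008 -0.003] q [ 0.65  0.5  -0.05  1.02  0.    2.21] F [-0.2  0.7  0.2] w 0.0848
shift [ 0.0001  0.0003 -0.0868]
```

View pics/s7.png

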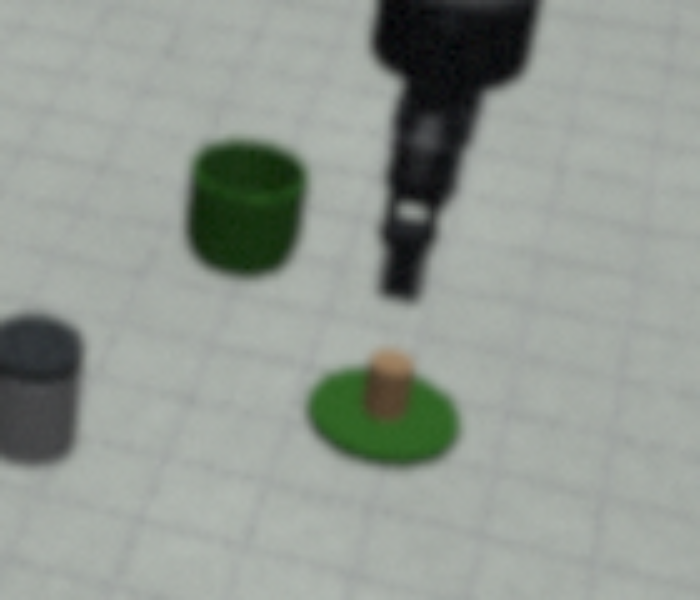

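```bash
python3 -m pendant '[[0,0,-0.03,0,0,0,0.085],[0,0,-0.06,0,0,0,0.085],[0,0,-0.084,0,0,0,0.085],[0,0,-0.084,0,0,0,0.085],[0,0,-0.084,0,0,0,0.06],[0,0,-0.084,0,0,0,0.04],[0,0,-0.084,0,0,0,0.01],[0,0,-0.084,0,0,0,0.01],[0,0,-0.084,0,0,0,0.01],[0,0,-0.084,0,0,0,0.01]]' 40
python3 st.py; python3 -m pendant '[[0,0,0,0,0,0,0.01],[0,0,0,0,0,0,0.01]]' 40
python3 st.py
```

```text
clock: 10.05
eef_pos: [0.5305, 0.4032, 0.1997]
tool_rot: [0.503, -0.501, 0.498, -0.498]
ft_force: [-1.4, -1.2, 6.1]
width: 0.0224
t 10.05 p [0.5305 0.4032 0.1997] grasp [0.5306 0.4035 0.0447] y [ 0.001  0.002 -1.   ] z [1.    0.008 0.001] q [ 0.65  0.57 -0.14  0.85  0.    2.21] F [-1.4 -1.2  6.1] w 0.0224
clock: 10.25
eef_pos: [0.5306, 0.4033, 0.2]
tool_rot: [0.503, -0.501, 0.498, -0.498]
ft_force: [-0.2, 1.0, -0.7]
width: 0.0221
t 10.25 p [0.5306 0.4033 0.2   ] grasp [0.5308 0.4037 0.045 ] y [ 0.001  0.002 -1.   ] z [1.    0.008 0.001] q [ 0.65  0.57 -0.14  0.85  0.    2.21] F [-0.2  1.  -0.7] w 0.0221
```

```bash
python3 -m pendant '[[0,0,0.01,0,0,0,0.01],[0,0,0.03,0,0,0,0.01],[0,0,0.06,0,0,0,0.01],[0,0,0.10,0,0,0,0.01],[0,0,0.11,0,0,0,0.01],[0,0,0.11,0,0,0,0.01]]' 40
python3 st.py 0.3847 0.2931 0.304
python3 - <<'E'
from h import *
cv2.imwrite("pics/s8.png",cv2.resize(imaging.grab_frame("scene")[160:280,380:520],(700,600)))
E
```

```text
clock: 10.85
eef_pos: [0.5313, 0.4039, 0.3129]
tool_rot: [0.505, -0.499, 0.498, -0.498]
ft_force: [0.1, -0.2, -0.5]
width: 0.0227
t 10.85 p [0.5313 0.4039 0.3129] grasp [0.5321 0.4047 0.1579] y [ 0.005  0.005 -1.   ] z [1.    0.008 0.005] q [ 0.65  0.48 -0.01  1.07  0.    2.21] F [ 0.1 -0.2 -0.5] w 0.0227
shift [-0.1466 -0.1108 -0.0089]
```

View pics/s8.png

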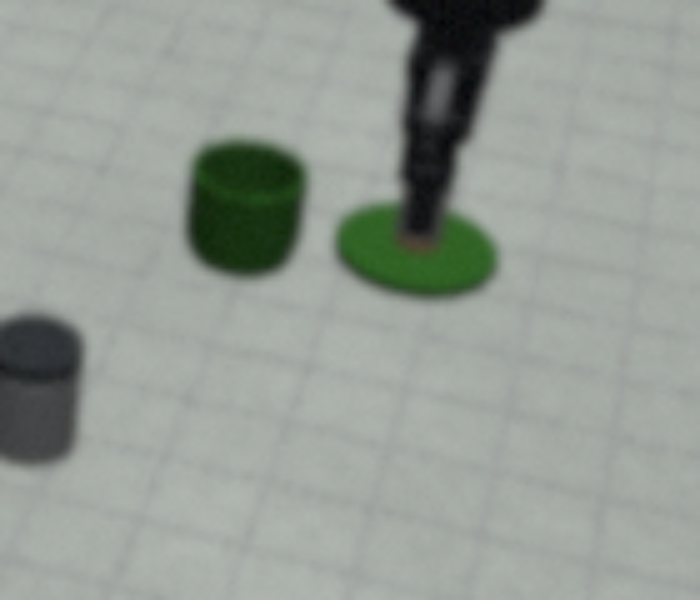

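```bash
python3 -m pendant '[[-0.03,-0.022,0,-0.3,0.3,0,0.01],[-0.06,-0.045,0,-0.3,0.3,0,0.01],[-0.09,-0.068,0,-0.3,0.3,0,0.01],[-0.12,-0.09,0,-0.3,0.3,0,0.01],[-0.14,-0.105,-0.005,-0.3,0.3,0,0.01],[-0.1466,-0.1108,-0.005,-0.3,0.3,0,0.01],[-0.1466,-0.1108,-0.005,-0.3,0.3,0,0.01],[-0.1466,-0.1108,-0.005,-0.3,0.3,0,0.01]]' 40
python3 st.py 0.3847 0.2931 0.254
python3 - <<'E'
from h import *
cv2.imwrite("pics/s9.png",cv2.resize(imaging.grab_frame("scene")[150:250,370:490],(720,600)))
c=cam("scene")
for P in ([.3847,.2931,.118],[.3847,.2931,.06]):
    q=c[1]@np.array(P)+c[2]; q=c[0]@(q/q[2]); print(P,((q[:2]-[370,150])*6).round(1))
E
```

```text
clock: 11.7
eef_pos: [0.3849, 0.2932, 0.3056]
tool_rot: [-0.501, 0.503, -0.498, 0.498]
ft_force: [-0.1, 0.5, -1.0]
width: 0.0223
t 11.7 p [0.3849 0.2932 0.3056] grasp [0.3846 0.293  0.1506] y [-0.002 -0.001 -1.   ] z [ 1.     0.008 -0.002] q [ 0.65  0.16 -0.47  0.93  0.    2.21] F [-0.1  0.5 -1. ] w 0.0223
shift [-0.0002 -0.0001 -0.0516]
[0.3847, 0.2931, 0.118] [365.9 159.3]
[0.3847, 0.2931, 0.06] [352.8 259.4]
```

View pics/s9.png

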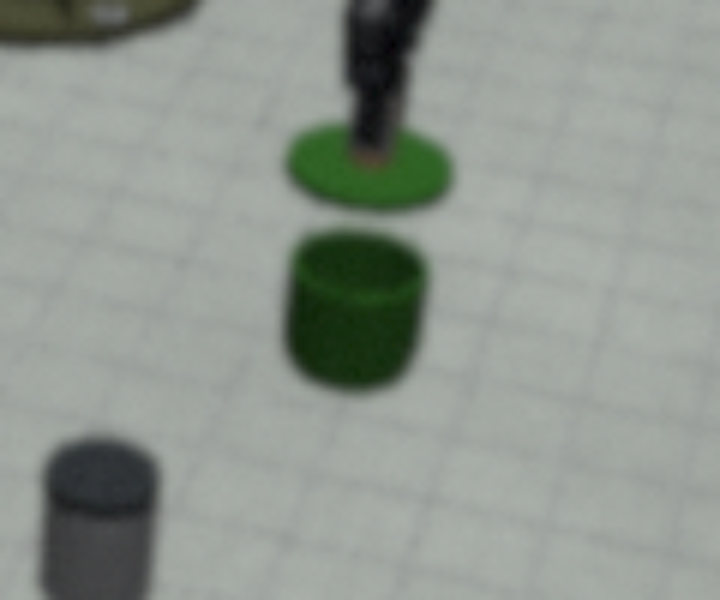

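```bash
python3 -m pendant '[[0,0,-0.02,0,0,0,0.01],[0,0,-0.035,0,0,0,0.01],[0,0,-0.042,0,0,0,0.01],[0,0,-0.046,0,0,0,0.01],[0,0,-0.049,0,0,0,0.01],[0,0,-0.051,0,0,0,0.01],[0,0,-0.052,0,0,0,0.01],[0,0,-0.052,0,0,0,0.01]]' 40
python3 st.py 0.3847 0.2931 0.254
python3 -m pendant '[[0,0,-0.001,0,0,0,0.01],[0,0,-0.002,0,0,0,0.01],[0,0,-0.002,0,0,0,0.01]]' 40
```

```text
clock: 12.55
eef_pos: [0.3853, 0.2935, 0.254]
tool_rot: [-0.501, 0.502, -0.498, 0.498]
ft_force: [-0.7, 0.5, -0.3]
width: 0.0228
t 12.55 p [0.3853 0.2935 0.254 ] grasp [0.3851 0.2933 0.099 ] y [-0.001 -0.001 -1.   ] z [ 1.     0.008 -0.001] q [ 0.65  0.22 -0.54  0.81  0.    2.21] F [-0.7  0.5 -0.3] w 0.0228
shift [-0.0006 -0.0004  0.    ]
clock: 12.85
eef_pos: [0.3854, 0.2936, 0.2535]
tool_rot: [-0.502, 0.502, -0.498, 0.498]
ft_force: [-3.7, -3.0, 13.4]
width: 0.0226
```

Contact is at the expected seating height (about 0.2537), so I'm releasing.

```bash
python3 -m pendant '[[0,0,0.0005,0,0,0,0.04],[0,0,0.0005,0,0,0,0.06],[0,0,0.0005,0,0,0,0.06],[0,0,0.001,0,0,0,0.06],[0,0,0.02,0,0,0,0.07],[0,0,0.05,0,0,0,0.085],[0,0,0.09,0,0,0,0.085],[0,0,0.13,0,0,0,0.085],[0,0,0.13,0,0,0,0.085]]' 40
python3 st.py 0.4635 -0.1211 0.29
python3 - <<'E'
from h import *
a=imaging.grab_frame("scene")
cv2.imwrite("pics/s10.png",cv2.resize(a[150:250,370:490],(720,600)))
E
```

```text
clock: 13.75
eef_pos: [0.3869, 0.2947, 0.3888]
tool_rot: [0.505, -0.499, 0.498, -0.498]
ft_force: [0.4, -0.1, -0.7]
width: 0.0854
t 13.75 p [0.3869 0.2947 0.3888] grasp [0.3879 0.2955 0.2338] y [ 0.006  0.005 -1.   ] z [1.    0.008 0.006] q [ 0.65  0.1  -0.35  1.11  0.    2.21] F [ 0.4 -0.1 -0.7] w 0.0854
shift [ 0.0766 -0.4158 -0.0988]
```

View pics/s10.png

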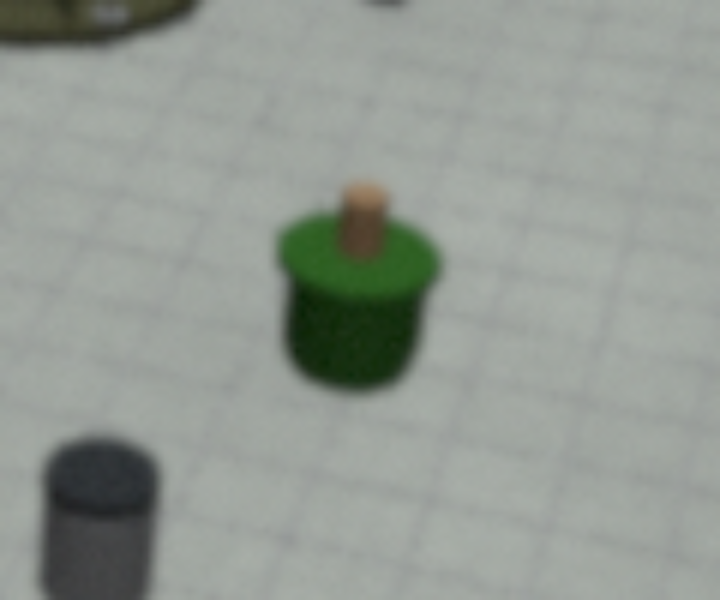

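```bash
python3 -m pendant '[[0.0766,-0.4158,0,-0.3,0.3,0,0.085],[0.0766,-0.4158,0,-0.3,0.3,0,0.085],[0.0766,-0.4158,0,-0.3,0.3,0,0.085],[0.0766,-0.4158,0,-0.3,0.3,0,0.085],[0.0766,-0.4158,0,-0.3,0.3,0,0.085],[0.0766,-0.4158,0,-0.3,0.3,0,0.085],[0.0766,-0.4158,0,-0.3,0.3,0,0.085],[0.0766,-0.4158,0,-0.3,0.3,0,0.085],[0.0766,-0.4158,0,-0.3,0.3,0,0.085],[0.0766,-0.4158,0,-0.3,0.3,0,0.085]]'
python3 st.py 0.4635 -0.1211 0.29
```

```text
clock: 14.8
eef_pos: [0.4629, -0.1242, 0.3846]
tool_rot: [-0.499, 0.502, -0.5, 0.499]
ft_force: [-0.5, 1.1, -0.6]
width: 0.085
t 14.8 p [ 0.4629 -0.1242  0.3846] grasp [ 0.4624 -0.1245  0.2296] y [-0.003 -0.002 -1.   ] z [ 1.     0.003 -0.003] q [-0.26  0.1  -0.36  1.11 -0.    1.31] F [-0.5  1.1 -0.6] w 0.085
shift [ 0.0006  0.0031 -0.0946]
```

```bash
python3 -m pendant '[[0.001,0.003,0,0.1,-0.2,0,0.085],[0.001,0.003,-0.04,0.1,-0.2,0,0.085],[0.001,0.003,-0.08,0.1,-0.2,0,0.085],[0.001,0.003,-0.095,0.1,-0.2,0,0.085],[0.001,0.003,-0.095,0.1,-0.2,0,0.085],[0.001,0.003,-0.095,0.1,-0.2,0,0.085]]'
python3 st.py 0.4635 -0.1211 0.197
python3 - <<'E'
from h import *
cv2.imwrite("pics/s11.png",cv2.resize(imaging.grab_frame("scene")[120:220,235:355],(720,600)))
E
```

```text
clock: 15.4
eef_pos: [0.4638, -0.1201, 0.2897]
tool_rot: [-0.501, 0.501, -0.499, 0.499]
ft_force: [0.5, -0.4, 0.4]
width: 0.085
t 15.4 p [ 0.4638 -0.1201  0.2897] grasp [ 0.4638 -0.1201  0.1347] y [-0. -0. -1.] z [ 1.     0.005 -0.   ] q [-0.25  0.17 -0.51  0.89 -0.    1.31] F [ 0.5 -0.4  0.4] w 0.085
shift [-0.0003 -0.001  -0.0927]
```

View pics/s11.png

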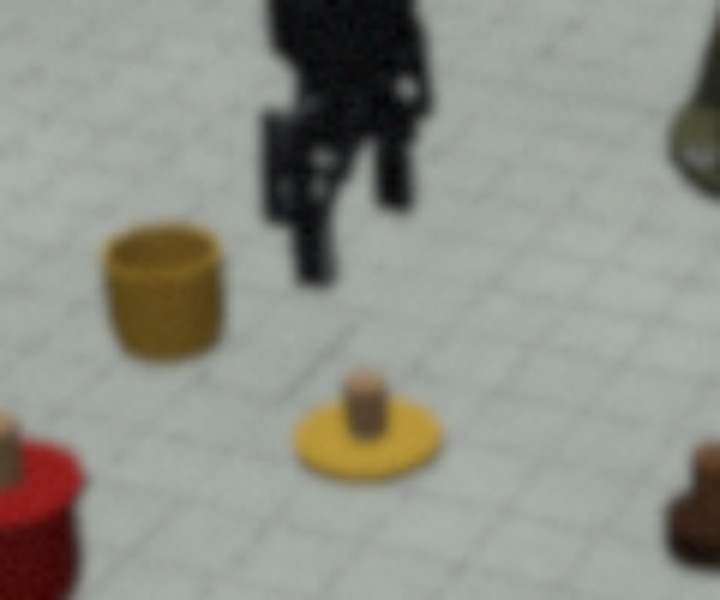

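Yellow lid (knob at crop 366,400) sits under the open fingers, so I'm descending and gripping.

```bash
python3 -m pendant '[[0,-0.001,-0.03,0,0,0,0.085],[0,-0.001,-0.06,0,0,0,0.085],[0,-0.001,-0.085,0,0,0,0.085],[0,-0.001,-0.091,0,0,0,0.085],[0,-0.001,-0.091,0,0,0,0.06],[0,-0.001,-0.091,0,0,0,0.04],[0,-0.001,-0.091,0,0,0,0.01],[0,-0.001,-0.091,0,0,0,0.01],[0,-0.001,-0.091,0,0,0,0.01],[0,-0.001,-0.091,0,0,0,0.01]]' 40
python3 st.py; python3 -m pendant '[[0,0,0,0,0,0,0.01],[0,0,0,0,0,0,0.01]]' 40
```

```text
clock: 16.45
eef_pos: [0.4649, -0.1216, 0.2007]
tool_rot: [0.502, -0.501, 0.498, -0.5]
ft_force: [-1.0, 0.5, 7.4]
width: 0.0225
t 16.45 p [ 0.4649 -0.1216  0.2007] grasp [ 0.4654 -0.1218  0.0457] y [ 0.003 -0.001 -1.   ] z [1.    0.004 0.003] q [-0.26  0.28 -0.61  0.68 -0.    1.31] F [-1.   0.5  7.4] w 0.0225
clock: 16.65
eef_pos: [0.4651, -0.1217, 0.2011]
tool_rot: [0.502, -0.5, 0.498, -0.5]
ft_force: [-0.2, -0.6, -1.2]
width: 0.0228
```

```bash
python3 -m pendant '[[0,0,0.01,0,0,0,0.01],[0,0,0.03,0,0,0,0.01],[0,0,0.06,0,0,0,0.01],[0,0,0.10,0,0,0,0.01],[0,0,0.11,0,0,0,0.01],[0,0,0.11,0,0,0,0.01]]' 40
python3 st.py 0.393 -0.2883 0.305
python3 - <<'E'
from h import *
cv2.imwrite("pics/s12.png",cv2.resize(imaging.grab_frame("scene")[120:220,235:355],(720,600)))
E
```

```text
clock: 17.25
eef_pos: [0.466, -0.1219, 0.3133]
tool_rot: [0.502, -0.5, 0.496, -0.502]
ft_force: [0.5, 0.5, -1.7]
width: 0.0226
t 17.25 p [ 0.466  -0.1219  0.3133] grasp [ 0.4673 -0.1223  0.1584] y [ 0.008 -0.002 -1.   ] z [1.    0.004 0.008] q [-0.26  0.15 -0.47  0.94 -0.    1.31] F [ 0.5  0.5 -1.7] w 0.0226
shift [-0.073  -0.1664 -0.0083]
```

View pics/s12.png

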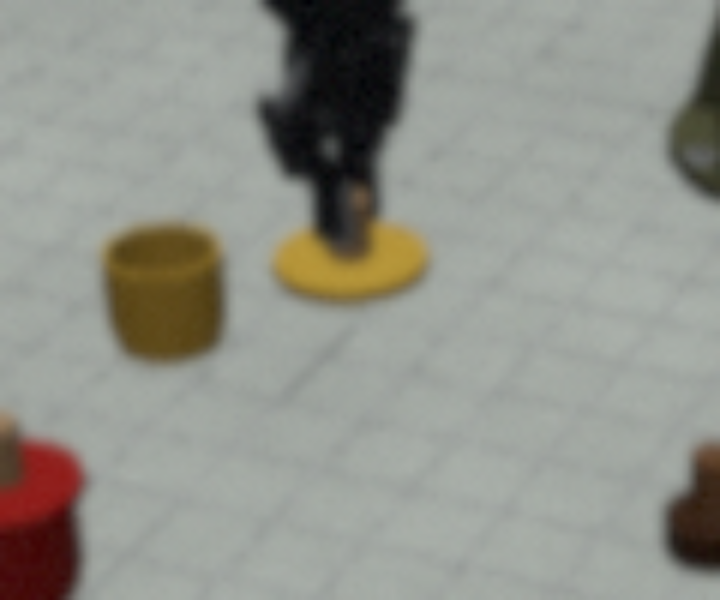

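```bash
python3 -m pendant '[[-0.015,-0.035,0,0.1,0.4,0,0.01],[-0.03,-0.07,0,0.1,0.4,0,0.01],[-0.046,-0.105,0,0.1,0.4,0,0.01],[-0.06,-0.14,0,0.1,0.4,0,0.01],[-0.07,-0.16,-0.005,0.1,0.4,0,0.01],[-0.073,-0.1664,-0.005,0.1,0.4,0,0.01],[-0.073,-0.1664,-0.005,0.1,0.4,0,0.01],[-0.073,-0.1664,-0.005,0.1,0.4,0,0.01]]' 40
python3 st.py 0.393 -0.2883 0.255
python3 - <<'E'
from h import *
cv2.imwrite("pics/s13.png",cv2.resize(imaging.grab_frame("scene")[100:200,205:325],(720,600)))
c=cam("scene")
for P in ([.393,-.2883,.118],[.393,-.2883,.06]):
    q=c[1]@np.array(P)+c[2]; q=c[0]@(q/q[2]); print(P,((q[:2]-[205,100])*6).round(1))
E
```

```text
clock: 18.1
eef_pos: [0.3923, -0.2873, 0.3059]
tool_rot: [-0.501, 0.501, -0.5, 0.498]
ft_force: [0.3, 0.1, -1.1]
width: 0.0223
t 18.1 p [ 0.3923 -0.2873  0.3059] grasp [ 0.3919 -0.2871  0.1509] y [-0.003  0.002 -1.   ] z [ 1.     0.005 -0.003] q [-0.63  0.17 -0.47  0.94 -0.    0.93] F [ 0.3  0.1 -1.1] w 0.0223
shift [ 0.0007 -0.001  -0.0509]
[0.393, -0.2883, 0.118] [324.9 275.9]
[0.393, -0.2883, 0.06] [334.7 366.6]
```

View pics/s13.png

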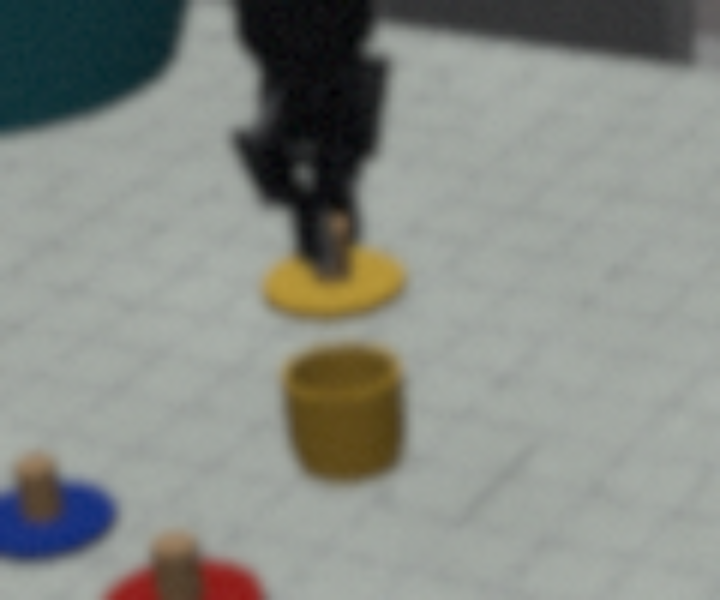

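Lid (335,281) is above the rim (343,371) with matching offsets from the predictions. Lowering.

```bash
python3 -m pendant '[[0.001,-0.001,-0.02,0,-0.2,0,0.01],[0.001,-0.001,-0.035,0,-0.2,0,0.01],[0.001,-0.001,-0.042,0,-0.2,0,0.01],[0.001,-0.001,-0.046,0,-0.2,0,0.01],[0.001,-0.001,-0.049,0,-0.2,0,0.01],[0.001,-0.001,-0.051,0,-0.2,0,0.01],[0.001,-0.001,-0.051,0,-0.2,0,0.01],[0.001,-0.001,-0.051,0,-0.2,0,0.01]]' 40
python3 st.py 0.393 -0.2883 0.255
python3 -m pendant '[[0,0,-0.001,0,0,0,0.01],[0,0,-0.002,0,0,0,0.01],[0,0,-0.002,0,0,0,0.01]]' 40
```

```text
clock: 18.95
eef_pos: [0.3937, -0.2884, 0.2555]
tool_rot: [0.502, -0.501, 0.498, -0.499]
ft_force: [0.1, -0.1, -0.7]
width: 0.0225
t 18.95 p [ 0.3937 -0.2884  0.2555] grasp [ 0.394  -0.2882  0.1005] y [ 0.002  0.001 -1.   ] z [1.    0.005 0.002] q [-0.63  0.22 -0.53  0.82  0.    0.93] F [ 0.1 -0.1 -0.7] w 0.0225
shift [-0.0007  0.0001 -0.0005]
clock: 19.25
eef_pos: [0.3938, -0.2885, 0.2547]
tool_rot: [0.502, -0.501, 0.498, -0.499]
ft_force: [-1.9, 3.3, 10.3]
width: 0.0224
```

```bash
python3 -m pendant '[[0,0,0.0005,0,0,0,0.04],[0,0,0.0005,0,0,0,0.06],[0,0,0.0005,0,0,0,0.06],[0,0,0.001,0,0,0,0.06],[0,0,0.02,0,0,0,0.07],[0,0,0.05,0,0,0,0.085],[0,0,0.09,0,0,0,0.085],[0,0,0.13,0,0,0,0.085],[0,0,0.13,0,0,0,0.085]]' 40
python3 -m pendant '[[-0.08,-0.12,0,0,0,0,0.085],[-0.16,-0.24,0,0,0,0,0.085],[-0.16,-0.24,0,0,0,0,0.085],[-0.16,-0.24,0,0,0,0,0.085],[-0.16,-0.24,0,0,0,0,0.085],[-0.16,-0.24,0,0,0,0,0.085],[-0.16,-0.24,0,0,0,0,0.085],[-0.16,-0.24,0,0,0,0,0.085]]'
python3 - <<'E'
from h import *
a=imaging.grab_frame("scene");b=imaging.grab_frame("top")
cv2.imwrite("pics/s14.png",cv2.resize(a[140:270,180:500],(800,325),interpolation=cv2.INTER_CUBIC))
cv2.imwrite("pics/t14.png",cv2.resize(b[120:260,160:480],None,fx=2.5,fy=2.5,interpolation=cv2.INTER_CUBIC))
c=cam("top")
for col in HUE:
    for k in blobs(cv2.morphologyEx(mask(b,col),cv2.MORPH_CLOSE,np.ones((3,3)))):
        z=.014 if col=="blue" else .068
        print(col,cv2.boundingRect(k),[ (r[0].round(4),round(r[1],4)) for r in [circ(plane(c,k[:,0],z))]])
E
```

```text
clock: 20.15
eef_pos: [0.3954, -0.2896, 0.39]
tool_rot: [-0.502, 0.5, -0.495, 0.503]
ft_force: [0.7, -0.4, -0.2]
width: 0.0851
clock: 20.95
eef_pos: [0.2346, -0.53, 0.3889]
tool_rot: [-0.502, 0.499, -0.496, 0.502]
ft_force: [0.3, 0.7, -0.6]
width: 0.0849
red (384, 133, 27, 28) [(array([ 0.6471, -0.2279,  0.0395]), np.float64(0.001))]
green (207, 223, 28, 28) [(array([0.3875, 0.2928, 0.0391]), np.float64(0.0008))]
green (489, 148, 73, 57) [(array([ 0.5547, -0.6012,  0.0908]), np.float64(0.0161))]
yellow (406, 218, 28, 28) [(array([ 0.3959, -0.2871,  0.04  ]), np.float64(0.0008))]
blue (439, 173, 27, 27) [(array([ 0.533 , -0.4038,  0.0394]), np.float64(0.0009))]
```

View pics/s14.png

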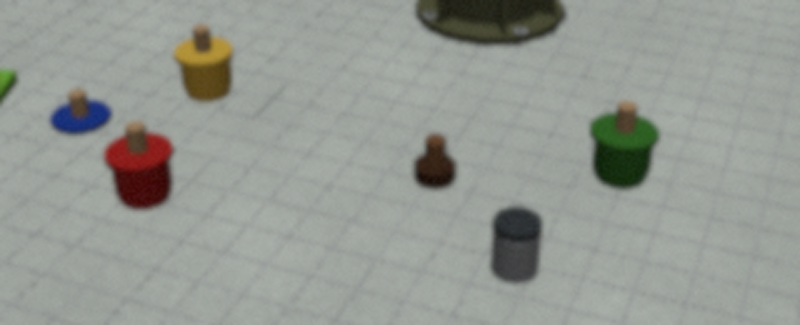

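View pics/t14.png

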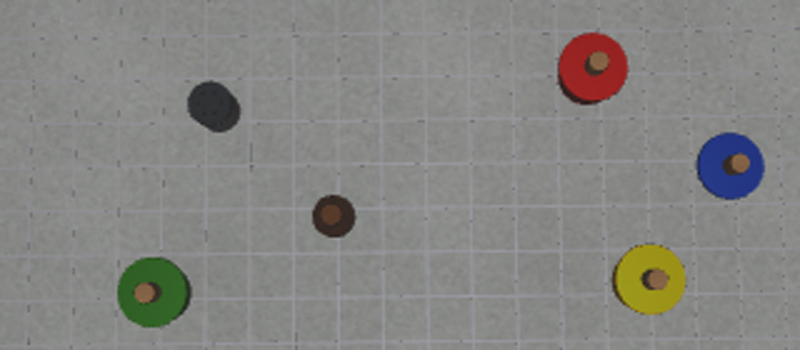

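```bash
python3 -m pendant '[[0,0,0,0,0,0,0.085],[0,0,0,0,0,0,0.085]]'; python3 -c "
from bench import env; env.close_job()"
```

```text
clock: 21.25
eef_pos: [0.2365, -0.5279, 0.3894]
tool_rot: [0.503, -0.5, 0.495, -0.501]
ft_force: [0.4, 0.4, -0.0]
width: 0.0852
the job is handed in; nothing more can be done
```

All three lids are on their own crocks, placed in the order red, green, yellow, and I handed the job in at about 21 s with the gripper open and well clear.

- **Seating:** each lid met the rim at the height expected for a fully seated lid, with 6–13 N of contact. In both final camera views the lids look flat, knob up.
- **Centring:** in the last top view each lid's centre was within about 3 mm of where I had measured its crock; the plug has 8 mm to spare.
- **Things left alone:** the blue lid measured the same position to 0.1 mm, and the stamp and shaker appear at the same pixels as at the start.
- **Discrepancies:** while closing on each lid, the fingertips pressed lightly on the plate (about 6–7 N) and the arm stopped 3–4 mm high, so I adjusted the placing heights. The red and green lid positions I compared in the two cameras disagreed by about 4–5 mm, probably because the knob cut into the colour outline. No other check failed.

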